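# Tuck the cover board into the sachet tray

### The arm

A 6-joint arm with a two-finger parallel gripper is mounted at the origin on the work surface. World frame = base frame: x ahead of the robot, y to its left, z up, the work surface at z = 0. Lengths are in m, angles in rad, forces in N, time in s.
With the tool pointing down it reaches from about 0.3 to 0.85 m from the base axis. Payload 4.2 kg.
Tool frame: the origin (TCP) lies midway between the tips of the shut fingers; the grasp point (between the pads) lies 19 mm behind it; z points along the fingers, y is the line along which they close (so a half turn about z gives the same grasp; the last joint's range is limited). The gripper opens to 91 mm and grips with 3 to 60 N. Pads are 32 mm wide; open, the fingers measure 118 mm over their backs; the gripper's body (76 mm by 178 mm) begins 60 mm behind the grasp point.
Start: joints at [-1.233, 0.32, 1.565, -0, 1.257, -0.02], TCP at [0.201, -0.539, 0.214] pointing down, gripper open.
Joint ranges: [-3.11, 3.11], [-0.84, 2.01], [0.21, 2.61], [-1.34, 4.49], [0.05, 2.63], [-2.56, 2.56]. Speed limits (rad/s): [2.57, 2.57, 3.14, 3.14, 3.14, 3.14].

### API

Orientations are given as a unit quaternion [w, x, y, z].
In Python, from workcell import * gives the robot as it stands. The module is installed in compiled form; this text tells all that it offers.
- The arm moves only by the tool play_rows, never from a script. Its argument "moves" is a list that holds one entry, the list of rows, each a list of 4 numbers: the shift along the tool's x, y, z in m, then the turn about the tool's z in rad. A call has 1 to 8 rows; each row is the pose to reach, as a shift and turn from the pose commanded when the call began, along the tool's axes at that moment; what a row does not reach only later rows make up. A row lasts 1/12 s, in which the tool goes at most 41.7 mm and 7.16 degrees, less where a joint would pass 70% of its speed; a pose out of reach is approached as far as the arm can. A call with a gripper value outside its range is refused whole. "hand" is the closure, from 0 (fully open) to 1 (shut), set as the call begins (left out, the last holds). The fingers move at their own pace and stop on an object; "squeeze" is the grip in N (left out, the last holds). Time passes only in rows, so rows that repeat a pose let the fingers close. It gives the time, the measured TCP pose, the force, the opening and the grip force at its end, in the units of the state.
- state(): the state, without advancing time (a new reading comes with each control period).
- get_image(name): name is "side" or "top"; returns the picture (384x512x3 uint8, blue, green, red); there is no depth.
- camera_model(name): a dict with "intrinsics" (3x3 intrinsics, pixels), "view" (4x4, takes a point from world to camera coordinates). Camera axes: x right, y up, looking along -z (the intrinsics and any distortion apply to the point x, -y, -z); pixel columns grow to the right and rows downward; lengths in m; the calibration is good to about 2 mm. A picture is of the moment at which its call begins. camera_model takes no time and is no camera call.
- close_job(): hands the job in; it is judged then, once.
The state is a dict: "time": time; "joint_positions": joint angles; "qd": joint speeds; "joint_torque": joint torques, N m; "tool_pos": TCP position; "orientation": TCP orientation; "force": force on the tool from outside, world axes, zero at the start; "wrist_torque": the same for the moment, N m; "gripper_width": finger opening in m; "finger_force": force on a finger pad.
Only numpy, scipy, OpenCV 4.12 (cv2) and the standard library are available. Lean on these libraries where they do the work, as an engineer would, in place of code of your own. Each camera call takes 0.05 s, during which the arm holds its last target. There are 200 camera calls.

### The job

Close the white sachet tray on the sideboard with the wooden board that fits it, the larger of the two with an upright grip: hold the board at a slant, pass one short edge in under the tray's overhanging lip, then level it so that it lies flat on the rails inside, and let go. Leave the smaller board where it lies.

Things in the scene. Friction and masses are not known exactly. Their poses are not given: they have to be found in the camera images.
- tray: White plastic open tray, fixed, 164 (x) by 126 (y) mm, turned up to 20 degrees either way. Origin: centre of its underside, z up. Cavity: x -76 to 76, y -57 to 57 mm. A rail 16 mm wide runs along each long side, end to end, top at z 22 mm: the board rests on both (paper sachets lie lower between). Side walls and +x end wall rise to 50 mm. The lip is at the -x end, the end towards the robot.
- lip (a point): Middle of the lower inner edge of the tray's lip, at tray x -50, y 0, z 40 mm; axes as the tray's. The lip is a 5 mm thick shelf (z 40 to 45 mm) over the full width, from the -x end wall in to this edge: 26 mm of overhang, 18 mm above the rails. It leaves a mouth 126 mm long, shorter than the board.
- board: The board that fits: flat wood, 140 (x) by 100 (y) by 6 (z) mm, 0.11 kg. Origin: centre of its underside. Mid-top stands a fixed upright grip rib, 10 thick (x), 50 long (y), z 6 to 40 mm: pinch it across its 10 mm, along the board's x. Both short ends are alike. In place its origin is at tray x 0, y 0, z 22 mm, x along the tray's x, with 6 mm play each way in x, 7 in y.
- small_board: The wrong board, to be left alone: same wood, thickness and grip rib (10 by 50 mm, top at 40 mm), but only 100 (x) by 76 (y) by 6 mm. Origin: centre of its underside.

How it is judged:
By the outcome, as a careful person would: the job done as asked, in the order asked, and still so for the second after the job is handed in, with the robot touching nothing.
It also fails if it takes over 45 s, if anything falls off the work surface, if the arm or the gripper's body presses on something with over 40 N, if the wrist force passes 120 N, or if a joint passes its speed limit or range.

## Working session

There is one attempt and no reset: what is moved stays moved. The work goes in short steps, Python scripts to look and compute and a tool call to move; the robot and the scene stay as the last step left them, time stands still between calls to the robot, and variables do not carry over. Pictures are saved under pics/ and viewed, at most 12 in all, crops included, and the job is handed in when it is done.

Besides the shell and the picture viewer there is one more tool, called after "Call:" as name(argument=value, ...), one argument or row to a line, values as JSON. play_rows: Moves the arm, as the interface text tells. Its arguments: {"type":"object","properties":{"moves":{"type":"array"},"hand":{"type":"number"},"squeeze":{"type":"number"}},"required":["moves"]}

```bash
mkdir -p pics; python3 - <<'E'
from workcell import *
import cv2,numpy as np
s=state();print(s)
for n in("top","side"):
    cv2.imwrite(f"pics/{n}0.png",cv2.resize(get_image(n),(800,600),interpolation=cv2.INTER_CUBIC))
    c=camera_model(n);print({k:(np.round(v,4).tolist() if not isinstance(v,(str,dict)) else v) for k,v in c.items()})
E
```

```text
{'time': 0.0, 'joint_positions': array([-1.23299340e+00,  3.20295341e-01,  1.56567723e+00, -3.52494520e-07,
        1.25740426e+00, -2.00183216e-02]), 'qd': array([ 1.98269192e-04,  8.53379714e-04,  6.65581846e-04,  7.96504658e-04,
       -1.43616157e-03, -2.91415062e-06]), 'joint_torque': array([-2.95996848e-03, -4.12464523e+01, -2.31976140e+01,  7.25489692e-02,
        4.58999164e-02, -1.49017606e-04]), 'tool_pos': array([ 0.20120653, -0.53810323,  0.21311901]), 'orientation': array([-8.80823974e-04,  9.84037738e-01,  1.77957673e-01, -1.41315731e-04]), 'force': array([-0.53949971,  0.03867953, -0.04028711]), 'wrist_torque': array([0.02976565, 0.00685836, 0.0047533 ]), 'finger_force': 0.0, 'gripper_width': 0.09122460429828048}
{'intrinsics': [[375.9947, 0.0, 255.8459], [0.0, 375.9947, 192.9787], [0.0, 0.0, 1.0]], 'view': [[0.0282, -0.9992, -0.0273, -0.0068], [0.9976, 0.0265, 0.0633, -0.5431], [-0.0626, -0.029, 0.9976, -0.8444], [0.0, 0.0, 0.0, 1.0]]}
{'intrinsics': [[368.9523, 0.0, 259.8395], [0.0, 368.9523, 188.1316], [0.0, 0.0, 1.0]], 'view': [[-0.9463, -0.3227, 0.0207, 0.5096], [0.2217, -0.6009, 0.768, -0.1549], [-0.2354, 0.7313, 0.6401, -0.6667], [0.0, 0.0, 0.0, 1.0]]}
```

View pics/top0.png

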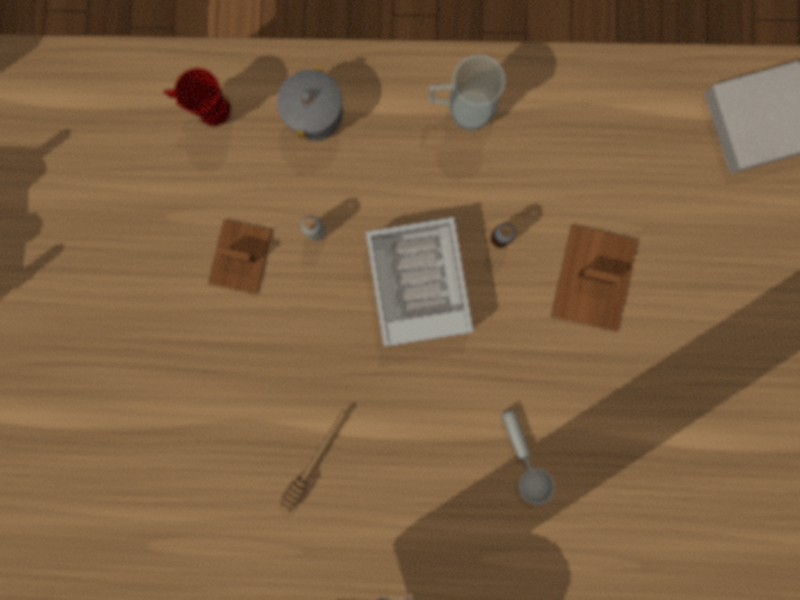

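View pics/side0.png

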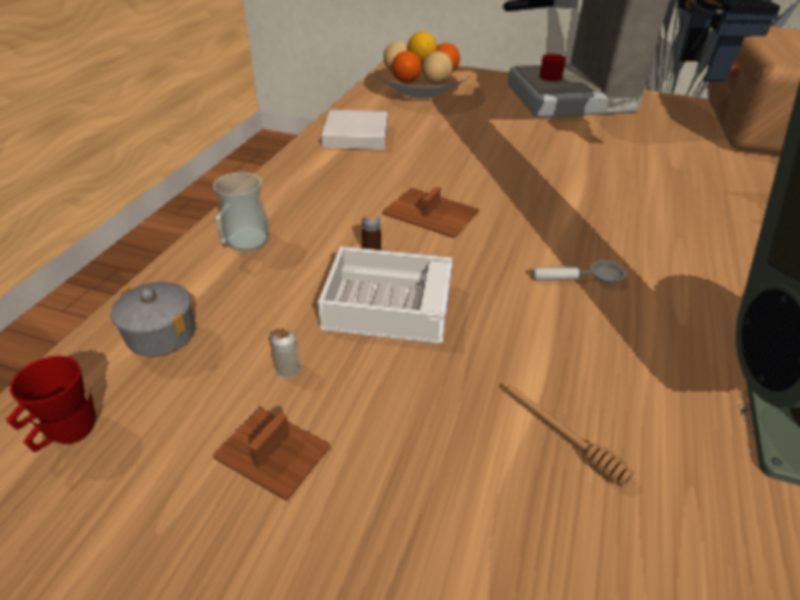

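```bash
python3 - <<'E'
from workcell import *
import cv2
im=get_image("top")
cv2.imwrite("pics/crop1.png",cv2.resize(im[128:228,224:416],None,fx=4,fy=4,interpolation=cv2.INTER_CUBIC))
E
```

```text
(no output)
```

View pics/crop1.png

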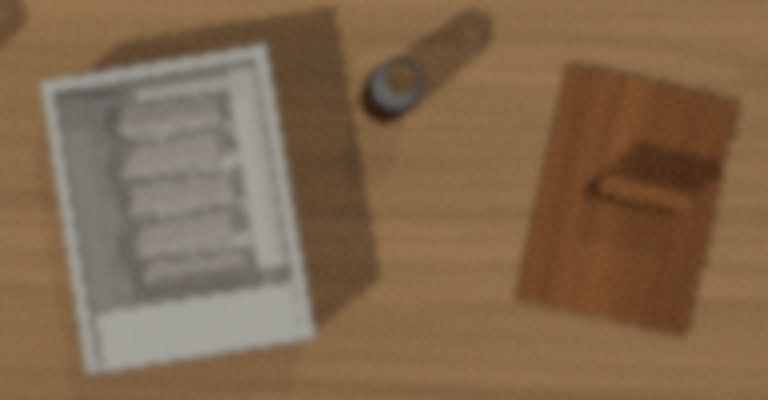

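```bash
cat >h.py <<'E'
from workcell import *
import cv2,numpy as np
from scipy.optimize import least_squares
def proj(P,n="top"):
    c=camera_model(n);K=np.array(c["intrinsics"]);V=np.array(c["view"])
    p=np.atleast_2d(P)@V[:3,:3].T+V[:3,3];p=p*[1,-1,-1]
    q=p@K.T;return q[:,:2]/q[:,2:]
def pts(v,L,W,z):
    c,s=np.cos(v[2]),np.sin(v[2]);h=np.array([[L,W],[L,-W],[-L,-W],[-L,W]])/2
    return np.c_[h@np.array([[c,s],[-s,c]])+v[:2],np.full(4,z)]
def fit(px,L,W,z,n="top"):
    r=least_squares(lambda v:(proj(pts(v,L,W,z),n)-px).ravel(),[.5,0,0])
    return r.x,r.fun.round(1)
E
python3 - <<'E'
from h import *
f=lambda a:np.array(a)/4+[224,128]-.375
t,r=fit(f([(41,84),(267,43),(315,336),(88,374)]),.164,.126,.05);print(t,np.degrees(t[2]),r)
b,r=fit(f([(568,62),(740,100),(687,336),(517,299)]),.14,.1,.006);print(b,np.degrees(b[2]),r)
# side-view check (800x600 px of 512x384)
s=np.array([(343,250),(452,258),(443,310+0),(322,297)])
print(proj(pts(t,.164,.126,.05),"side")*1.5625,proj(pts(b,.14,.1,.006),"side")*1.5625)
q=state()["orientation"]
from scipy.spatial.transform import Rotation as R
print(R.from_quat(q,scalar_first=True).as_matrix().round(3))
E
```

```text
[ 0.57110459 -0.01888157  0.19139965] 10.966392164087242 [ 0.1 -0.5 -0.4  0.4  0.2  0.1  0.2 -0. ]
[ 0.58766571 -0.27832874 -0.20167308] -11.555016343634023 [ 0.   0.1 -0.3  0.1  0.4  0.2 -0.1 -0.4]
[[317.82440533 301.61016517]
 [339.7825547  245.97649195]
 [452.28598837 256.96704873]
 [444.73845357 315.2068686 ]] [[381.59590363 210.92881132]
 [410.51651538 186.67488525]
 [479.54972469 208.00667263]
 [453.90349785 235.12705495]]
[[ 0.937  0.35  -0.   ]
 [ 0.35  -0.937  0.001]
 [ 0.    -0.001 -1.   ]]
```

Call:
play_rows(
  moves=[
    [[0.453,-0.108,0.1,0.559],[0.453,-0.108,0.1,0.559],[0.453,-0.108,0.1,0.559],[0.453,-0.108,0.1,0.559],[0.453,-0.108,0.1,0.559],[0.453,-0.108,0.1,0.559],[0.453,-0.108,0.1,0.559],[0.453,-0.108,0.1,0.559]],
  ],
  hand=0,
  squeeze=15,
)

```text
time: 0.82
tool_pos: [0.4641, -0.3616, 0.1458]
orientation: [-0.0, 0.995, -0.1, -0.0]
force: [0.4, -0.4, 0.4]
gripper_width: 0.0913
finger_force: 0.0
```

```bash
cat >>h.py <<'E'
from scipy.spatial.transform import Rotation as R
def delta(x,y,z,yaw):
    s=state();M=R.from_quat(s["orientation"],scalar_first=True).as_matrix()
    cy=np.arctan2(M[1,0],M[0,0])
    print("t",s["time"],"tcp",s["tool_pos"].round(4),"yaw",cy.round(4),"w",s["gripper_width"],"f",s["finger_force"],s["force"].round(1))
    print("rows",((M.T@(np.array([x,y,z])-s["tool_pos"])).round(4)),"turn",round(cy-yaw,4))
E
python3 -c "
from h import *
delta(.5877,-.2783,.1,-.2017)"
```

```text
t 0.8167 tcp [ 0.4641 -0.3616  0.1458] yaw -0.2012 w 0.09132005710508849 f 0.0 [ 0.4 -0.4  0.4]
rows [ 0.1045 -0.1063  0.0457] turn 0.0005
```

Call:
play_rows(
  moves=[
    [[0.104,-0.106,0.045,0],[0.104,-0.106,0.045,0],[0.104,-0.106,0.045,0],[0.104,-0.106,0.045,0],[0.104,-0.106,0.045,0],[0.104,-0.106,0.045,0]],
  ],
)

```text
time: 1.32
tool_pos: [0.5863, -0.2785, 0.0999]
orientation: [-0.0, 0.995, -0.099, -0.001]
force: [0.7, -0.3, 0.2]
gripper_width: 0.0913
finger_force: 0.0
```

```bash
python3 -c "
from h import *
delta(.5877,-.2783,.012,-.2017)
cv2.imwrite('pics/side1.png',cv2.resize(get_image('side')[80:200,200:340],None,fx=5,fy=5,interpolation=cv2.INTER_CUBIC))"
```

```text
t 1.3167 tcp [ 0.5863 -0.2785  0.0999] yaw -0.1983 w 0.09132593854587923 f 0.0 [ 0.7 -0.3  0.2]
rows [ 0.0015 -0.0005  0.0879] turn 0.0034
```

View pics/side1.png

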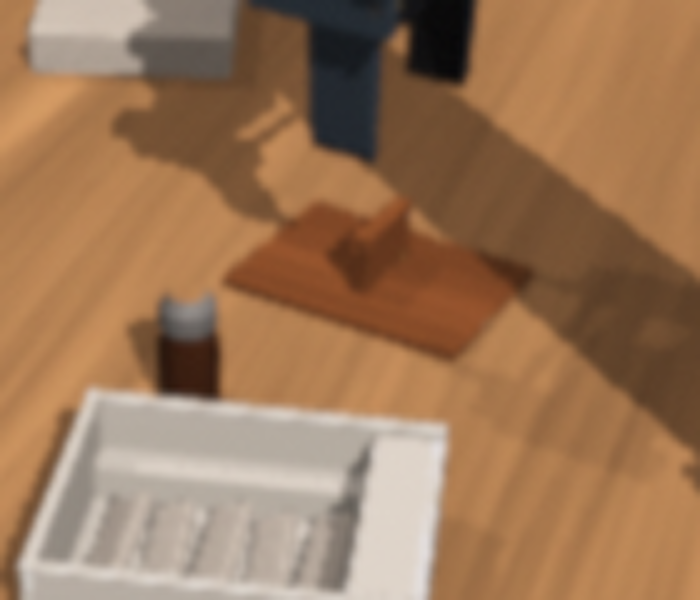

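The gripper straddles the rib (rib top about (340,245) to (405,200) in the crop). I'll go down and pinch it by its 50 mm ends, since the tool cannot tilt and the board must pivot about its y.

Call:
play_rows(
  moves=[
    [[0.001,0,0.04,0.003],[0.001,0,0.07,0.003],[0.001,0,0.087,0.003],[0.001,0,0.087,0.003],[0.001,0,0.087,0.003]],
  ],
)

```text
time: 1.78
tool_pos: [0.5857, -0.2812, 0.0144]
orientation: [-0.0, 0.995, -0.103, -0.001]
force: [0.1, -0.1, 0.2]
gripper_width: 0.0909
finger_force: 0.0
```

Call:
play_rows(
  moves=[
    [[0,0,0,0],[0,0,0,0],[0,0,0,0],[0,0,0,0],[0,0,0,0],[0,0,0,0],[0,0,0,0],[0,0,0,0]],
  ],
  hand=1,
  squeeze=20,
)

```text
time: 2.45
tool_pos: [0.5871, -0.2799, 0.0147]
orientation: [-0.0, 0.995, -0.102, 0.0]
force: [0.3, 1.0, 2.5]
gripper_width: 0.0499
finger_force: 20.0
```

Call:
play_rows(
  moves=[
    [[0,0,-0.03,0],[0,0,-0.06,0],[0,0,-0.09,0],[0,0,-0.12,0],[0,0,-0.13,0],[0,0,-0.13,0]],
  ],
)

```text
time: 2.95
tool_pos: [0.5884, -0.281, 0.1471]
orientation: [0.001, 0.995, -0.102, 0.003]
force: [0.5, -0.1, -2.1]
gripper_width: 0.05
finger_force: 20.0
```

```bash
python3 -c "
from h import *
delta(.5711+.024*np.cos(.1914),-.0189+.024*np.sin(.1914),.142,.1914)
cv2.imwrite('pics/side2.png',cv2.resize(get_image('side')[40:200,180:380],None,fx=4,fy=3.75,interpolation=cv2.INTER_CUBIC))"
```

```text
t 2.95 tcp [ 0.5884 -0.281   0.1471] yaw -0.2041 w 0.05000109609640784 f 19.999704658985138 [ 0.5 -0.1 -2.1]
rows [-0.048  -0.2624  0.0044] turn -0.3955
```

View pics/side2.png

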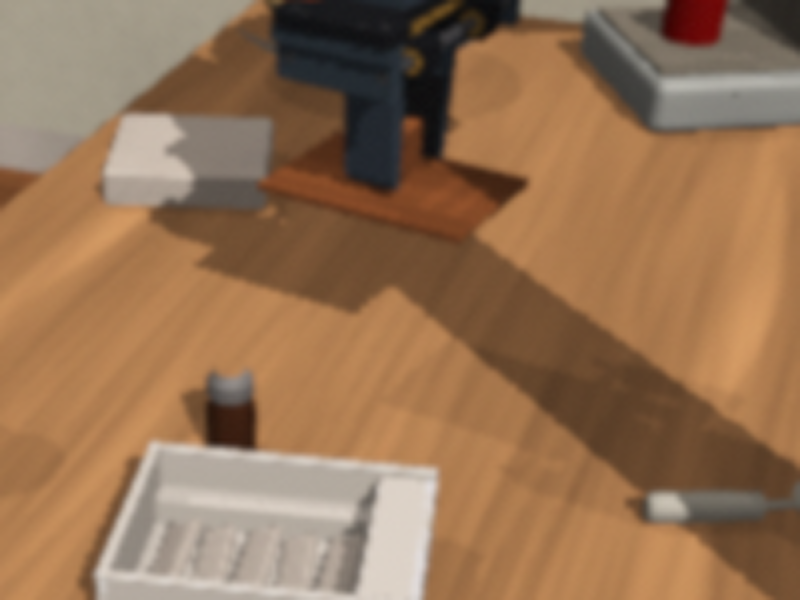

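Board held level in the gripper, underside about 130 mm up. I'll carry it above the tray, 24 mm toward the far end.

Call:
play_rows(
  moves=[
    [[-0.048,-0.262,0.004,-0.395],[-0.048,-0.262,0.004,-0.395],[-0.048,-0.262,0.004,-0.395],[-0.048,-0.262,0.004,-0.395],[-0.048,-0.262,0.004,-0.395],[-0.048,-0.262,0.004,-0.395],[-0.048,-0.262,0.004,-0.395],[-0.048,-0.262,0.004,-0.395]],
  ],
)

```text
time: 3.67
tool_pos: [0.5911, -0.0098, 0.1371]
orientation: [-0.001, 0.995, 0.098, -0.003]
force: [0.6, 0.1, -1.0]
gripper_width: 0.0497
finger_force: 20.0
```

Call:
play_rows(
  moves=[
    [[0,0,0,0],[0,0,0,0]],
  ],
)

```text
time: 3.83
tool_pos: [0.5921, -0.0146, 0.1385]
orientation: [0.0, 0.995, 0.095, -0.002]
force: [-0.4, -0.6, -1.2]
gripper_width: 0.0495
finger_force: 20.0
```

```bash
python3 -c "
from h import *
delta(.5711+.024*np.cos(.1914),-.0189+.024*np.sin(.1914),.07,.1914)
cv2.imwrite('pics/side3.png',cv2.resize(get_image('side')[100:250,160:360],None,fx=4,fy=4,interpolation=cv2.INTER_CUBIC))"
```

```text
t 3.8333 tcp [ 0.5921 -0.0146  0.1385] yaw 0.1907 w 0.04948196817484463 f 19.999549984931946 [-0.4 -0.6 -1.2]
rows [0.0028 0.0002 0.0685] turn -0.0007
```

View pics/side3.png

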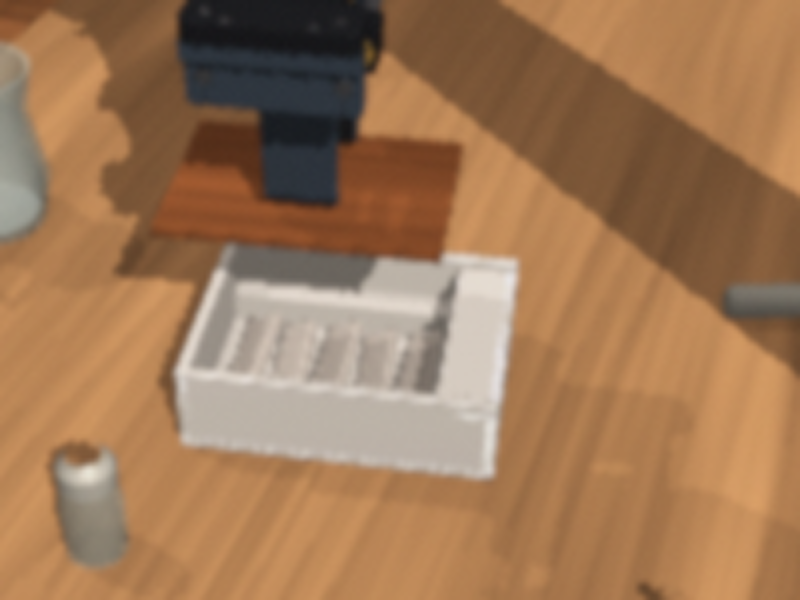

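```bash
python3 -c "
from h import *
f=lambda a:np.array(a)/4+[160,100]-.375
# order (+,+),(+,-),(-,-),(-,+)
b,r=fit(f([(152,233),(200,122),(462,143),(442,256)]),.14,.1,.130,'side');print(b,np.degrees(b[2]),r)
t,r=fit(f([(178,374),(232,247),(518,262),(497,405)]),.164,.126,.05,'side');print(t,np.degrees(t[2]),r)
"
```

```text
[ 0.5912948  -0.01263375  0.20796187] 11.915337565568699 [-0.4 -0.6 -0.5  0.1  0.3  0.2  0.6  0.1]
[ 0.57041829 -0.01665445  0.20346678] 11.657787621138306 [-0.6  1.  -0.7 -3.1  0.1 -0.3  1.2  1.4]
```

The board lines up with the tray in yaw and y, with its centre about 21 mm ahead. I'll lower it so the far end rides up on the end wall and the near end dips behind the lip.

Call:
play_rows(
  moves=[
    [[0.002,0,0.035,0],[0.002,0,0.06,0],[0.002,0,0.07,0],[0.002,0,0.074,0],[0.002,0,0.077,0],[0.002,0,0.08,0],[0.002,0,0.083,0],[0.002,0,0.083,0]],
  ],
)

```text
time: 4.55
tool_pos: [0.5954, -0.0141, 0.0582]
orientation: [0.001, 0.995, 0.095, 0.001]
force: [-3.4, -3.1, 3.5]
gripper_width: 0.05
finger_force: 20.0
```

```bash
python3 -c "
from h import *
c=.023
delta(.5711+c*np.cos(.1914),-.0189+c*np.sin(.1914),.055,.1914)
cv2.imwrite('pics/side4.png',cv2.resize(get_image('side')[100:250,160:360],None,fx=4,fy=4,interpolation=cv2.INTER_CUBIC))"
```

```text
t 4.55 tcp [ 0.5954 -0.0141  0.0582] yaw 0.1909 w 0.04998352629881245 f 20.00059425830841 [-3.4 -3.1  3.5]
rows [-0.0017  0.0001  0.0032] turn -0.0005
```

View pics/side4.png

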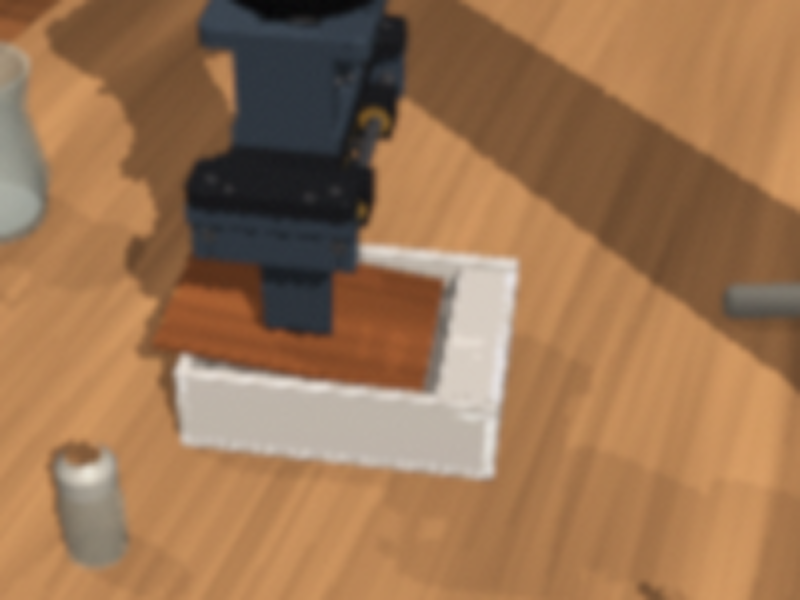

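The board slants as planned: its far end is on the wall at about (155,345) and its near edge at (435,285–385) is just short of the lip. It needs a few mm more.

Call:
play_rows(
  moves=[
    [[0,0,0.001,0],[0,0,0.002,0],[0,0,0.003,0],[0,0,0.0035,0],[0,0,0.0035,0]],
  ],
)

```text
time: 5.02
tool_pos: [0.5947, -0.0136, 0.0537]
orientation: [0.0, 0.995, 0.095, -0.0]
force: [-3.8, -2.6, 4.1]
gripper_width: 0.0497
finger_force: 20.0
```

```bash
python3 -c "
from h import *
c=-.010
delta(.5711+c*np.cos(.1914),-.0189+c*np.sin(.1914),.055,.1914)
cv2.imwrite('pics/side5.png',cv2.resize(get_image('side')[150:220,190:300],None,fx=7,fy=7,interpolation=cv2.INTER_CUBIC))"
```

```text
t 5.0167 tcp [ 0.5947 -0.0136  0.0537] yaw 0.1909 w 0.04966555999462481 f 20.00094383955002 [-3.8 -2.6  4.1]
rows [-0.0342  0.0008 -0.0013] turn -0.0005
```

View pics/side5.png

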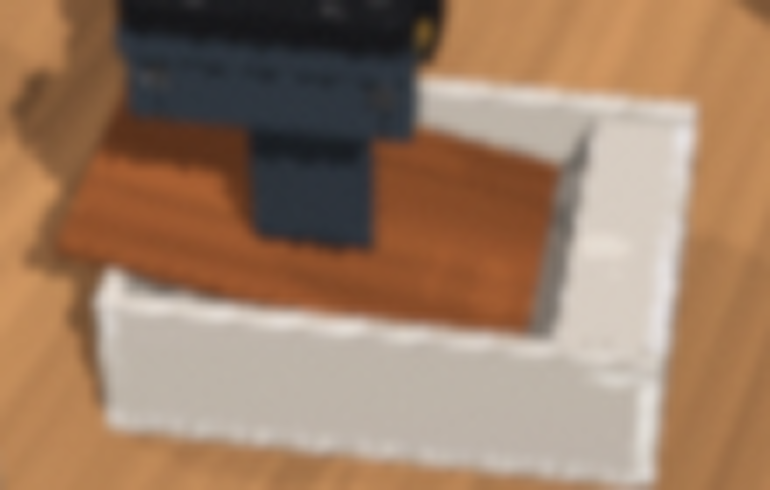

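The near edge now lies well below the lip level. I'll slide it 33 mm under the lip.

Call:
play_rows(
  moves=[
    [[-0.005,0,-0.001,0],[-0.01,0,-0.001,0],[-0.015,0,-0.001,0],[-0.02,0,-0.001,0],[-0.025,0,-0.001,0],[-0.03,0,-0.001,0],[-0.033,0,-0.001,0],[-0.033,0,-0.001,0]],
  ],
)

```text
time: 5.73
tool_pos: [0.5617, -0.0199, 0.0548]
orientation: [-0.0, 0.995, 0.095, -0.0]
force: [0.4, 0.3, -1.4]
gripper_width: 0.0502
finger_force: 20.0
```

```bash
python3 -c "
from h import *
c=0
delta(.5711+c*np.cos(.1914),-.0189+c*np.sin(.1914),.0365,.1914)
cv2.imwrite('pics/side6.png',cv2.resize(get_image('side')[140:230,190:310],None,fx=6,fy=6,interpolation=cv2.INTER_CUBIC))"
```

```text
t 5.7333 tcp [ 0.5617 -0.0199  0.0548] yaw 0.1906 w 0.05015334852591505 f 19.99962955713272 [ 0.4  0.3 -1.4]
rows [0.0094 0.0008 0.0183] turn -0.0008
```

View pics/side6.png

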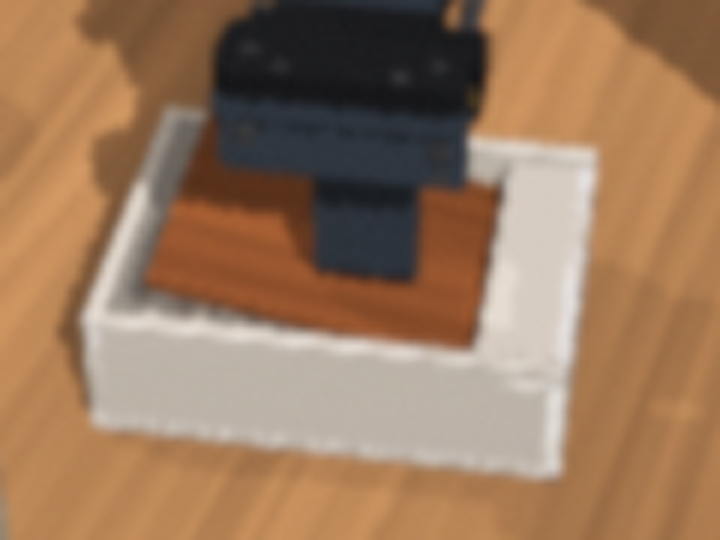

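The near edge is under the lip (about (490,185) to (475,345)) and the far edge is inside the end wall, still raised. I'll level it now.

Call:
play_rows(
  moves=[
    [[0,0,0.003,0],[0.001,0,0.006,0],[0.003,0,0.009,0],[0.004,0,0.012,0],[0.006,0,0.015,0],[0.008,0,0.0175,0],[0.0085,0,0.0185,0],[0.0085,0,0.0185,0]],
  ],
)

```text
time: 6.45
tool_pos: [0.5707, -0.0182, 0.036]
orientation: [0.0, 0.995, 0.095, -0.001]
force: [-1.3, -0.2, 1.7]
gripper_width: 0.0499
finger_force: 20.0
```

```bash
python3 -c "
from h import *
c=0
delta(.5711+c*np.cos(.1914),-.0189+c*np.sin(.1914),.0365,.1914)
cv2.imwrite('pics/side7.png',cv2.resize(get_image('side')[140:230,190:310],None,fx=6,fy=6,interpolation=cv2.INTER_CUBIC))"
```

```text
t 6.45 tcp [ 0.5707 -0.0182  0.036 ] yaw 0.1909 w 0.04994534071705773 f 20.000134706497192 [-1.3 -0.2  1.7]
rows [ 0.0003  0.0007 -0.0005] turn -0.0005
```

View pics/side7.png

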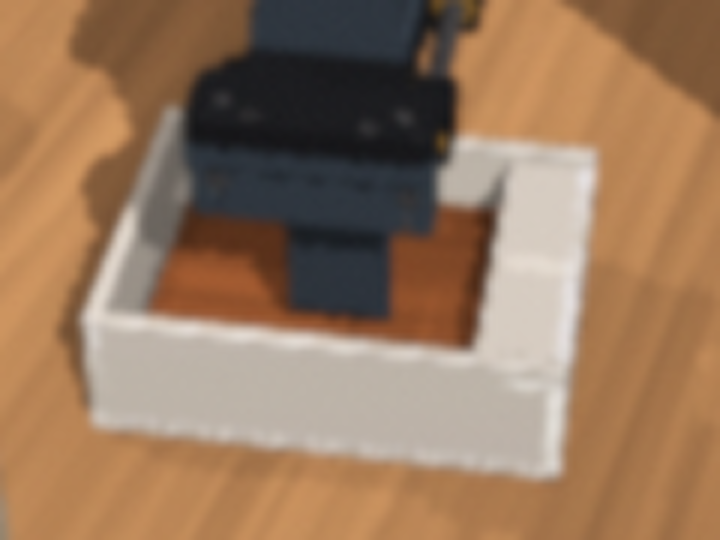

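Level on the rails. I'll open only partway, because fully open fingers would hit the side walls, and then lift.

Call:
play_rows(
  moves=[
    [[0,0,0,0],[0,0,0,0],[0,0,0,0],[0,0,0,0],[0,0,0,0]],
  ],
  hand=0.25,
)

```text
time: 6.92
tool_pos: [0.5711, -0.0181, 0.0363]
orientation: [0.0, 0.995, 0.095, 0.0]
force: [0.9, 0.2, 0.4]
gripper_width: 0.0681
finger_force: 0.0
```

Call:
play_rows(
  moves=[
    [[0,0,-0.02,0],[0,0,-0.05,0],[0,0,-0.09,0],[0,0,-0.13,0],[0,0,-0.17,0],[-0.04,0,-0.18,0],[-0.08,0,-0.18,0],[-0.08,0,-0.18,0]],
  ],
)

```text
time: 7.58
tool_pos: [0.4848, -0.0337, 0.2164]
orientation: [-0.0, 0.995, 0.095, -0.003]
force: [-0.0, 0.7, -0.9]
gripper_width: 0.0686
finger_force: 0.0
```

Call:
play_rows(
  moves=[
    [[-0.04,0,0,0],[-0.08,0,0,0],[-0.1,0,0,0],[-0.1,0,0,0],[-0.1,0,0,0]],
  ],
)

```text
time: 8.0
tool_pos: [0.3939, -0.0524, 0.2167]
orientation: [0.0, 0.995, 0.095, 0.001]
force: [0.6, -0.3, 0.4]
gripper_width: 0.0685
finger_force: 0.0
```

```bash
python3 -c "
from h import *
a=cv2.resize(get_image('side')[140:230,190:290],None,fx=4,fy=4,interpolation=cv2.INTER_CUBIC)
b=cv2.resize(get_image('top')[130:230,220:320],(400,400),interpolation=cv2.INTER_CUBIC)
cv2.imwrite('pics/end.png',np.hstack([a,b[:360]]));print(state()['time'])"
```

```text
8.1
```

View pics/end.png

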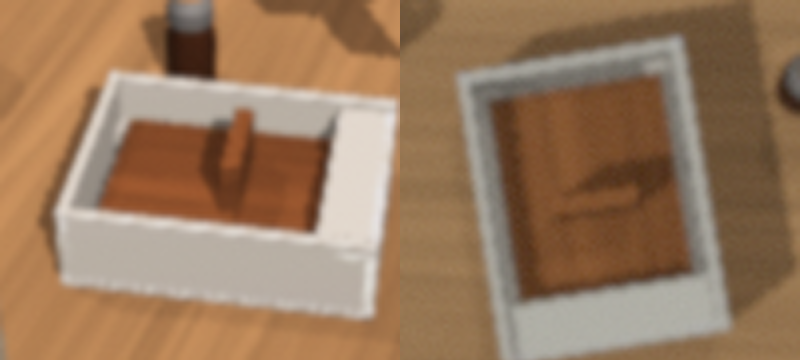

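The board lies flat on the rails, with its near edge under the lip and even gaps on the other sides (top view, far edge at about y 90). I'm handing in.

```bash
python3 -c "
from workcell import *
print(close_job())"
```

```text
the job is handed in; nothing more can be done
None
```

The larger board was passed in at a slant under the lip, levelled onto the tray's rails and released; the job was handed in at about 8 s, with the small board never touched.

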